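# Slide the sample rack between the stirrers

## Task

Push the blue sample rack along the bench with the fingertips, through the narrow gap between the two white magnetic stirrers, and leave it lying flat with its whole footprint on the green mat on the other side. Only push it: do not lift or tip it, and do not ram it against the stirrers. Leave the flask, the amber bottle and the black stopper where they stand.

Things in the scene. Friction and masses are not known exactly. Their poses are not given: they have to be found in the camera images.
- rack: loose blue block with nine white vial caps on top (caps stick up 2 mm), the part to push. 88 mm along its x, 100 mm along its y, 30 mm tall, edges rounded 3 mm, about 0.3 to 0.6 kg, slides on the bench. Origin: centre of its underside, z up; the same after a half turn. It starts near the grey mat, out of line with the gap, sideways by up to about 45 mm and turned by up to about 0.3 rad. Lying flat on the bench its z is 0
- stirrers: the two white magnetic stirrers, fixed to the bench, each 130 mm (along x) by 110 mm (along y) and 45 mm tall. They stand side by side along x; the gap between them is 96 mm wide, 110 mm long, and runs straight along the y axis of this frame. Origin: middle of the gap, on the bench. The stirrers fill x = -178 to -48 and x = 48 to 178 mm, y = -55 to 55 mm in this frame; all edges and corners rounded 6 mm
- green_mat: flat green mat with white edge, fixed and flush with the bench (no thickness to feel), 130 mm along its x and 150 mm along its y, white edge included; the place to leave the rack. Origin: its centre. It lies beyond one end of the gap (either the +y or the -y end of the stirrers frame, the rack starting at the other), its centre 160 to 190 mm from the middle of the gap and within 10 mm of the line through it, turned by less than 0.1 rad from it
- grey_mat: flat grey mat with white edge, same size, flush with the bench; the rack starts near it. Origin: its centre
- corner0 (a point): bottom corner of the rack at x = +44, y = +50 mm in the rack frame
- corner1 (a point): bottom corner of the rack at x = -44, y = +50 mm
- corner2 (a point): bottom corner of the rack at x = -44, y = -50 mm
- corner3 (a point): bottom corner of the rack at x = +44, y = -50 mm
- flask: loose conical glass flask standing on the plate of the stirrer farther from the robot, 64 mm wide at the foot, 88 mm tall. Origin: centre of its underside. Leave alone
- bottle: loose amber bottle with red cap on the bench on the far side, 58 mm diameter, 120 mm tall. Origin: centre of its underside. Leave alone
- stopper: loose black rubber stopper on the bench on the far side, 46 mm wide, 40 mm tall. Origin: centre of its underside. Leave alone
Mind the look-alikes: they are no part of the job. Of the things that look like the rack, the middle-sized one is meant.

How it is judged (in metres and radians):
On the way:
1. the rack is in the gap, between the two stirrers (y of rack in the frame of stirrers between -0.03 and 0.03 m and x of rack in the frame of stirrers between -0.012 and 0.012 m), for 0.05 s.
At the end, for the whole second after the job is handed in: all four bottom corners of the rack lie on the green mat (within its 130 x 150 mm outline), the rack lies flat on the bench (under 4 mm, under 0.05 rad) and at rest, and flask, bottle and stopper are within 20 mm of where they stood (x of corner0 in the frame of green_mat between -0.065 and 0.065 m and y of corner0 in the frame of green_mat between -0.075 and 0.075 m and x of corner1 in the frame of green_mat between -0.065 and 0.065 m and y of corner1 in the frame of green_mat between -0.075 and 0.075 m and x of corner2 in the frame of green_mat between -0.065 and 0.065 m and y of corner2 in the frame of green_mat between -0.075 and 0.075 m and x of corner3 in the frame of green_mat between -0.065 and 0.065 m and y of corner3 in the frame of green_mat between -0.075 and 0.075 m and height (world z) of rack below 0.004 m and angle between rack's own z axis and vertical below 0.05 rad and linear speed of rack below 0.01 m/s and not (distance of flask from where it was at the start of the episode above 0.02 m) and not (distance of bottle from where it was at the start of the episode above 0.02 m) and not (distance of stopper from where it was at the start of the episode above 0.02 m)); the robot touches nothing.
It fails at once if the rack is lifted off the bench (its underside more than 8 mm up) (height (world z) of rack above 0.008 m).
It fails at once if the rack is tipped by more than 0.12 rad (angle between rack's own z axis and vertical above 0.12 rad).
It fails at once if the rack is rammed against the stirrers with more than 25 N (contact force between rack and stirrers above 25 N).
It fails at once if the flask, the bottle or the stopper is moved by more than 20 mm or tipped (distance of any of flask, bottle, stopper from where it was at the start of the episode above 0.02 m or angle between any of flask, bottle, stopper's own z axis and vertical above 0.3 rad).
It also fails if it takes over 72 s, if anything falls off the work surface, if the arm or the gripper's body presses on something with over 40 N, if the wrist force passes 120 N, or if a joint passes its speed limit or range.

## Robot

A 6-joint arm with a two-finger parallel gripper is mounted at the origin on the work surface. World frame = base frame: x ahead of the robot, y to its left, z up, the work surface at z = 0. Lengths are in mm, angles in degrees, forces in N, time in s.
With the tool pointing down it reaches from about 300 to 850 mm from the base axis. Payload 4.2 kg.
Tool frame: the origin (TCP) lies at the very end of the fingers, on their centre line; the grasp point (between the pads) lies 19 mm behind it; z points along the fingers, y is the direction in which the jaws open and shut (so a half turn about z gives the same grasp; the last joint's range is limited). The gripper opens to 91 mm and grips with 3 to 60 N. Pads are 32 mm wide; open, the fingers measure 118 mm over their backs; the gripper's body (76 mm by 178 mm) begins 60 mm behind the grasp point.
Start: joints at [-74.083, 18.312, 89.639, -0, 72.044, -1.146], TCP at [168.718, -549.707, 213.976] pointing down, gripper open.
Joint ranges: [-177.97, 177.97], [-48.28, 115.42], [12.27, 149.76], [-77.06, 257.06], [2.81, 150.46], [-146.56, 146.56]. Speed limits (degrees/s): [147.25, 147.25, 180, 180, 180, 180].

## Interface

Orientations are given as [roll, pitch, yaw] about the fixed x, y, z axes, in that order (R = Rz(yaw) Ry(pitch) Rx(roll)).
In Python, from workcell import monitor, eyes, job gives the robot as it stands.
- The arm moves only by the tool move_arm, never from a script. Its argument "increments" is a list that holds one entry, the list of rows, each a list of 7 numbers: the opening, from 0 (shut) to 1 (fully open), then the shift along the tool's x, y, z in cm, then the turn, a rotation vector about the tool's x, y, z in rad. In form: [[[jaw, x, y, z, ax, ay, az], ...]]. A call has 1 to 12 rows; each row shifts and turns the pose as measured when the row begins, along the tool's axes as they then stand; what a row does not reach is not made up. A row lasts 1/8 s, in which the tool goes at most 62.5 mm and 10.7 degrees, less where a joint would pass 70% of its speed; a pose out of reach is approached as far as the arm can. A call is refused whole if a number of a shift passes 6.25 or a number of a turn 0.188, either way. A call with a gripper value outside its range is refused whole. The fingers move at their own pace and stop on an object; "force" is the grip in N (left out, the last holds). Time passes only in rows, so rows that do not move let the fingers close. It gives the time, the measured TCP pose, the force and the opening at its end, in the units of the state.
- monitor.state(): the state, without advancing time (a new reading comes with each control period).
- eyes.grab_frame(name): name is "side" or "top" or "wrist"; returns a dict with "color" (400x640x3 uint8, red, green, blue), "z_map" (400x640 float32, mm along the optical axis (not along the pixel's ray), 0 where there is no reading), "camera_matrix" (3x3 intrinsics, pixels), "dist_coeffs" ([k1, k2, p1, p2, k3] as OpenCV has them; the pictures are not rectified), "rvec" (rotation vector, rad) and "tvec" (3), from world to camera coordinates, as OpenCV has them. Camera axes: x right, y down, z forward; pixel columns grow to the right and rows downward; lengths in mm; the calibration is good to about 2 mm. A picture is of the moment at which its call begins.
- job.job_done(): hands the job in, once; it reports no verdict.
The state is a dict: "time_s": time; "qpos": joint angles; "qvel": joint speeds; "effort": joint torques, N m; "ee_pos": TCP position; "ee_rot": TCP orientation; "force": force on the tool from outside, world axes, zero at the start; "torque": the same for the moment, N m; "gripper_width": finger opening in mm.
Only numpy, scipy, OpenCV 4.12 (cv2) and the standard library are available. Lean on these libraries where they do the work, as an engineer would, in place of code of your own. Each camera call takes 0.05 s, during which the arm holds its last target. There are 200 camera calls.

## Working session

There is one attempt and no reset: what is moved stays moved. The work goes in short steps, Python scripts to look and compute and a tool call to move; the robot and the scene stay as the last step left them, time stands still between calls to the robot, and variables do not carry over. Pictures are saved under pics/ and viewed, about 8 in all and at most 12, crops included, and the job is handed in when it is done.

Besides the shell and the picture viewer there is one more tool, called after "Call:" as name(argument=value, ...) on one line, values as JSON. move_arm: Moves the arm, as the interface text tells. Its arguments: {"type":"object","properties":{"increments":{"type":"array"},"force":{"type":"number"}},"required":["increments"]}

```bash
mkdir -p pics; ls
cat > h.py <<'E'
import numpy as np, cv2
from workcell import monitor, eyes, job
def grab(n):
    f=eyes.grab_frame(n); return f
def save(f,name,crop=None,s=1):
    im=f["color"][:,:,::-1]
    if crop: im=im[crop[1]:crop[3],crop[0]:crop[2]]
    cv2.imwrite(f"pics/{name}.png",cv2.resize(im,None,fx=s,fy=s,interpolation=cv2.INTER_CUBIC))
def cam(f):
    R=cv2.Rodrigues(np.array(f["rvec"],float))[0]; return R,np.array(f["tvec"],float).ravel()
def onplane(f,px,z):
    R,t=cam(f); p=cv2.undistortPoints(np.array(px,float).reshape(-1,1,2),np.array(f["camera_matrix"],float),np.array(f["dist_coeffs"],float)).reshape(-1,2)
    d=np.c_[p,np.ones(len(p))]@R; c=-R.T@t
    return c+d*((z-c[2])/d[:,2])[:,None]
def cloud(f):
    R,t=cam(f); h,w=f["z_map"].shape
    u,v=np.meshgrid(np.arange(w),np.arange(h))
    p=cv2.undistortPoints(np.stack([u,v],-1).reshape(-1,1,2).astype(float),np.array(f["camera_matrix"],float),np.array(f["dist_coeffs"],float)).reshape(-1,2)
    z=f["z_map"].ravel()[:,None]
    P=(np.c_[p,np.ones(len(p))]*z-t)@R
    P[z[:,0]==0]=np.nan
    return P.reshape(h,w,3)
E
python3 - <<'E'
from h import *
f=grab("top"); save(f,"top0"); g=grab("side"); save(g,"side0")
import pickle; pickle.dump((f,g),open("f0.pkl","wb"))
print(monitor.state())
for x in(f,g):
    R,t=cam(x); print(-R.T@t)
E
```

```text
pics
{'time_s': 0.1, 'qpos': array([-7.40842938e+01,  1.83504985e+01,  8.96966656e+01,  5.38335890e-04,
        7.20446908e+01, -1.14606086e+00]), 'qvel': array([-0.00681583, -0.10815086, -0.29500584, -0.01044112, -0.00388267,
        0.02437122]), 'effort': array([ 2.66785528e-04, -4.13333309e+01, -2.32510060e+01,  7.28628365e-02,
        4.22903232e-02, -5.85640396e-05]), 'ee_pos': array([ 168.59077412, -549.27970846,  213.19772534]), 'ee_rot': array([-1.79908174e+02, -2.34895536e-03,  1.70615988e+01]), 'force': array([ 0.16755501,  0.03886652, -0.03803135]), 'torque': array([ 0.05867199,  0.05600531, -0.00580784]), 'gripper_width': 91.29431846616482}
[435.29070828 -13.57091678 896.37551388]
[284.25602317 781.82934451 812.60504635]
```

View pics/top0.png

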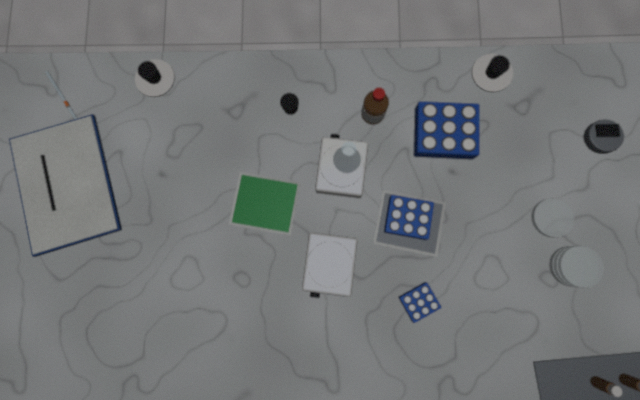

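View pics/side0.png

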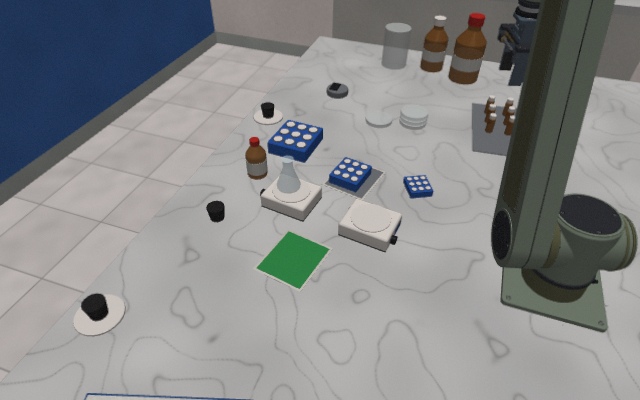

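Top view shows three rack look-alikes: large (447,130), middle (408,217) lying on the grey mat, small (420,301). The middle one fits (middle-sized, near the grey mat, ~88×100 mm to be confirmed). Green mat is at (265,204) and the gap at (335,215).

```bash
cat >> h.py <<'E'
def rect(P2):
    r=cv2.minAreaRect(P2.astype(np.float32)); return np.round(r[0],1),np.round(r[1],1),round(r[2],2)
def blobs(f,mask,z,amin=300,close=0):
    m=mask.astype(np.uint8)
    if close: m=cv2.morphologyEx(m,cv2.MORPH_CLOSE,np.ones((close,close),np.uint8))
    out=[]
    for c in cv2.findContours(m,cv2.RETR_EXTERNAL,cv2.CHAIN_APPROX_NONE)[0]:
        if cv2.contourArea(c)>amin:
            P=onplane(f,c.reshape(-1,2),z)[:,:2]
            out.append((np.round(c.reshape(-1,2).mean(0)),)+rect(P))
    return out
def hsv(f): return cv2.cvtColor(f["color"],cv2.COLOR_RGB2HSV)
E
python3 - <<'E'
from h import *
import pickle; f,g=pickle.load(open("f0.pkl","rb"))
for n,x in (("top",f),("side",g)):
    H=hsv(x); C=cloud(x); print(n)
    blue=(H[...,0]>100)&(H[...,0]<125)&(H[...,1]>120)
    P=C[...,2]
    print("blue z30"); [print(b) for b in blobs(x,blue&(P>22)&(P<36),30,200,9)]
    print("green z0"); [print(b) for b in blobs(x,(H[...,0]>45)&(H[...,0]<85)&(H[...,1]>100),0,500)]
    print("stir z45"); [print(b) for b in blobs(x,(P>41)&(P<49)&(H[...,1]<40),45,500,5)]
    m=(C[...,0]>350)&(C[...,0]<520)&(abs(C[...,1])<150)
    print("bench z",np.nanmedian(P[m&(P<15)]))
f["color"];save(f,"crop0",(220,110,500,330),2.8)
E
```

```text
top
blue z30
(array([420., 303.]), array([ 342.4, -215. ]), array([60.7, 68.9]), 28.19)
(array([409., 217.]), array([ 530.8, -199. ]), array([99.8, 86.4]), 79.33)
green z0
(array([264., 203.]), array([569.9, 137.2]), array([133.7, 113.3]), 79.67)
stir z45
(array([581., 266.]), array([ 420.3, -559.3]), array([91.4, 88.1]), 83.33)
(array([330., 265.]), array([425.1, -17.1]), array([106.5, 126.7]), 82.39)
(array([342., 166.]), array([647.1, -46.7]), array([106.5, 126.6]), 82.23)
bench z 0.45107828937507627
side
blue z30
(array([418., 184.]), array([ 340.9, -205.4]), array([63.3, 73.4]), 27.42)
(array([351., 172.]), array([ 529.9, -194.5]), array([111.2,  90.1]), 79.43)
green z0
(array([293., 259.]), array([570.2, 134.2]), array([137.2, 116.8]), 79.82)
stir z45
(array([370., 220.]), array([424.4, -11.1]), array([111.6, 127.2]), 82.6)
(array([291., 193.]), array([646.7, -41.1]), array([110.5, 128.8]), 81.6)
(array([295., 134.]), array([ 737.1, -296.8]), array([118. , 108.2]), 86.43)
bench z 1.7911583106975635
```

View pics/crop0.png

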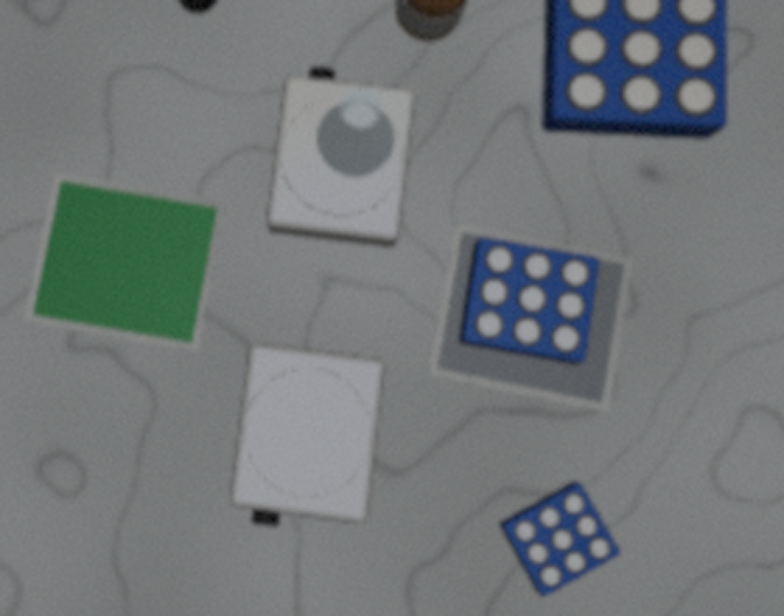

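The crop confirms it: the middle block measures 86×100 mm, which matches the task rack. The others are about 61×69 and 118×108 mm.

In the gap frame (yaw ≈ -7.65°, origin ≈ (536,-32)), the rack is at x' ≈ +17, y' ≈ -166, turned about -3°. The green mat is at x' ≈ +11, y' ≈ +172. First I'll push the rack from its far side towards the robot, with the fingers' long direction along y'.

Call:
move_arm(increments=[[[0.45,0,0,0,0,0,0.144],[0.45,0,0,0,0,0,0.144],[0.45,0,0,0,0,0,0.144],[0.45,4.3,-4.4,0,0,0,0],[0.45,4.3,-4.4,0,0,0,0],[0.45,4.3,-4.4,0,0,0,0],[0.45,4.3,-4.4,0,0,0,0],[0.45,4.3,-4.4,0,0,0,0],[0.45,4.3,-4.4,0,0,0,0],[0.45,4.3,-4.4,0,0,0,0],[0.45,4.3,-4.4,0,0,0,0],[0.45,4.3,-4.4,0,0,0,0]]])

```text
time_s: 1.6
ee_pos: [615.8, -211.0, 208.3]
ee_rot: [-179.7, 0.4, -9.1]
force: [0.4, -0.8, -0.3]
gripper_width: 41.0
```

```bash
cat >> h.py <<'E'
O=np.array([536.1,-31.9]); A=np.radians(-7.65); ex=np.array([np.cos(A),np.sin(A)]); ey=np.array([-np.sin(A),np.cos(A)])
def gp(p): d=np.array(p)[:2]-O; return np.round([d@ex,d@ey],1)
def tcp():
    s=monitor.state(); print("t",s["time_s"],"gap xy",gp(s["ee_pos"]),"z",round(s["ee_pos"][2],1),"rot",np.round(s["ee_rot"],2),"F",np.round(s["force"],1),"w",round(s["gripper_width"],1))
def look(name="top"):
    f=grab(name); H=hsv(f); P=cloud(f)[...,2]
    blue=(H[...,0]>100)&(H[...,0]<125)&(H[...,1]>120)
    for b in blobs(f,blue&(P>20)&(P<38),30,400,9):
        if min(b[2])>70 and max(b[2])<110: print("rack",b[0],gp(b[1]),b[2],"ang-gap",round((b[3]-82.35+45)%90-45,2))
    return f
E
python3 - <<'E'
from h import *
tcp()
E
```

```text
t 1.6 gap xy [ 102.9 -166.9] z 208.3 rot [-179.68    0.38   -9.06] F [ 0.4 -0.8 -0.3] w 41.0
```

Call:
move_arm(increments=[[[0.45,-0.5,0,4,0,0,-0.025],[0.45,0,0,4,0,0,0],[0.45,0,0,4,0,0,0],[0.45,0,0,3.5,0,0,0],[0.45,0,0,2,0,0,0],[0.45,0,0,1,0,0,0],[0.45,0,0,0,0,0,0]]])

```text
time_s: 2.48
ee_pos: [613.3, -203.7, 14.5]
ee_rot: [-179.6, 0.5, -7.1]
force: [0.5, -0.2, 0.5]
gripper_width: 40.9
```

Run:
```python
from h import *
tcp(); f=look(); save(f,"t1")
```

```text
t 2.475 gap xy [  99.4 -159.9] z 14.5 rot [-179.59    0.52   -7.11] F [ 0.5 -0.2  0.5] w 40.9
```

Call:
move_arm(increments=[[[0.45,-0.4,0.5,0.3,0,0,0.01],[0.45,-0.4,0,0,0,0,0],[0.45,-0.4,0,0,0,0,0],[0.45,-0.4,0,0,0,0,0],[0.45,-0.4,0,0,0,0,0],[0.45,-0.4,0,0,0,0,0]]])

```text
time_s: 3.28
ee_pos: [590.1, -206.5, 15.5]
ee_rot: [-179.7, 0.0, -7.8]
force: [1.4, 0.8, -0.8]
gripper_width: 41.6
```

Run:
```python
from h import *
tcp(); f=look("side"); save(f,"s1",(300,100,460,240),4)
```

```text
t 3.275 gap xy [  76.8 -165.9] z 15.5 rot [-1.7968e+02  3.0000e-02 -7.7600e+00] F [ 1.4  0.8 -0.8] w 41.6
```

View pics/s1.png

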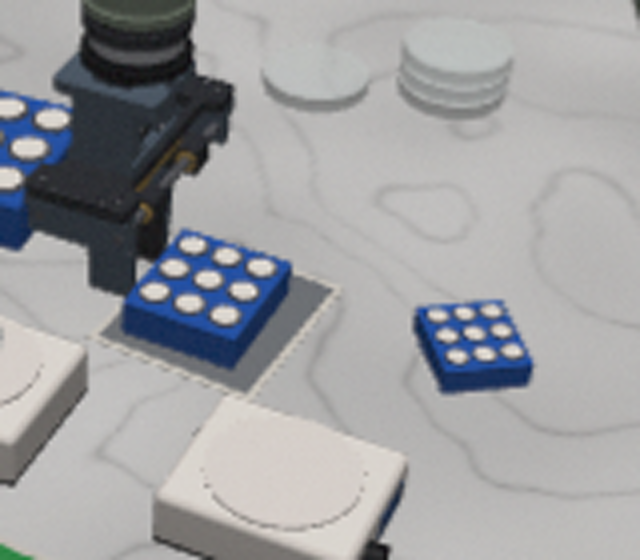

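The side crop shows the fingers just touching the rack's far side (about pixel (130,290) in the crop), which agrees with the small force. I'll keep pushing towards the robot by about 16 mm.

Call:
move_arm(increments=[[[0.45,-0.4,0,0.15,0,0,0],[0.45,-0.4,0,0.05,0,0,0],[0.45,-0.4,0,0.05,0,0,0],[0.45,-0.4,0,0.05,0,0,0],[0.45,0,0,0,0,0,0]]])

```text
time_s: 3.95
ee_pos: [574.7, -204.9, 13.6]
ee_rot: [-179.7, -0.2, -7.7]
force: [1.9, -0.5, 0.3]
gripper_width: 41.0
```

Run:
```python
from h import *
tcp()
```

```text
t 3.95 gap xy [  61.3 -166.3] z 13.6 rot [-179.75   -0.22   -7.74] F [ 1.9 -0.5  0.3] w 41.0
```

Call:
move_arm(increments=[[[0.45,1,0,0,0,0,0],[0.45,1,0,-1,0,0,0],[0.45,0,0,-3,0,0,0],[0.45,0,0,-3,0,0,0],[0.45,-1,4,0,0,0,0],[0.45,-3,4,0,0,0,0],[0.45,-3,3,0,0,0,0],[0.45,-1,1,0,0,0,0],[0.45,0,0,0,0,0,0]]])

```text
time_s: 5.08
ee_pos: [501.8, -319.4, 87.4]
ee_rot: [-179.8, -0.1, -7.6]
force: [0.1, 0.1, -0.0]
gripper_width: 41.4
```

Run:
```python
from h import *
tcp(); f=look(); save(f,"t2",(220,110,500,330),2.8);look("side")
```

```text
t 5.075 gap xy [   4.3 -289.5] z 87.4 rot [-1.7977e+02 -1.0000e-01 -7.5600e+00] F [ 0.1  0.1 -0. ] w 41.4
rack [409. 225.] [  -1.3 -168.1] [100.2  86.5] ang-gap -0.02
```

View pics/t2.png

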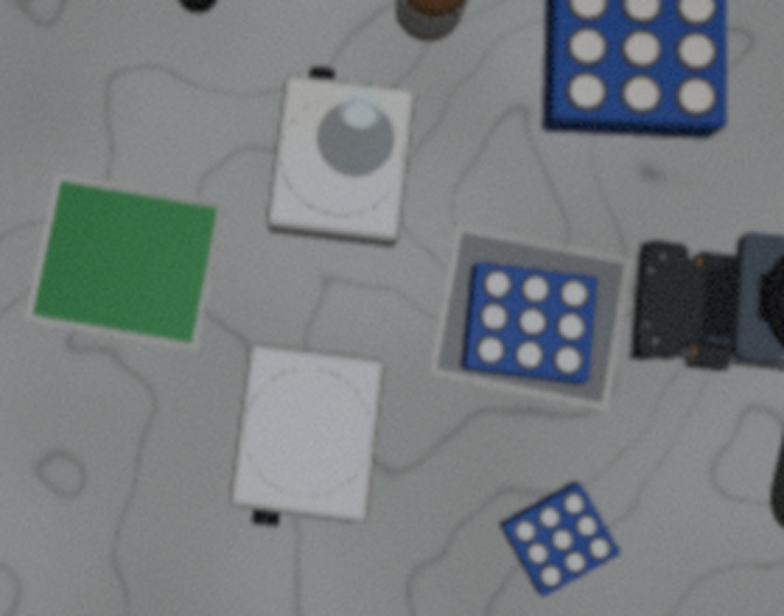

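Top crop: the rack (530,322) is now square with the gap. Measured offset is x' = -1.3 mm, angle 0°. Next I lower the fingers behind it and push along the gap.

Call:
move_arm(increments=[[[0.45,-0.5,0,2.5,0,0,0],[0.45,0,0,2.5,0,0,0],[0.45,0,0,1.8,0,0,0],[0.45,0,0,0.6,0,0,0],[0.45,0,-1,0,0,0,0],[0.45,0,-1,0,0,0,0],[0.45,0,-0.5,0,0,0,0],[0.45,0,0,0,0,0,0]]])

```text
time_s: 6.18
ee_pos: [509.7, -286.9, 14.0]
ee_rot: [-179.8, -0.5, -7.0]
force: [0.2, -0.6, 0.3]
gripper_width: 40.9
```

Run:
```python
from h import *
tcp()
```

```text
t 6.175 gap xy [   7.8 -256.2] z 14.0 rot [-179.84   -0.54   -6.95] F [ 0.2 -0.6  0.3] w 40.9
```

Call:
move_arm(increments=[[[0.45,-0.9,0.2,0,0,0,0.011],[0.45,0,0,0,0,0,0]]])

```text
time_s: 6.42
ee_pos: [499.9, -288.1, 14.4]
ee_rot: [-179.9, -0.6, -7.6]
force: [-0.1, 0.3, -0.0]
gripper_width: 41.1
```

Run:
```python
from h import *
tcp()
```

```text
t 6.425 gap xy [  -1.8 -258.8] z 14.4 rot [-179.87   -0.57   -7.63] F [-0.1  0.3 -0. ] w 41.1
```

Call:
move_arm(increments=[[[0.45,0,-0.5,0,0,0,0],[0.45,0,-0.5,0,0,0,0],[0.45,0,-0.5,0,0,0,0],[0.45,0,-0.5,0,0,0,0],[0.45,0,-0.5,0,0,0,0],[0.45,0,-0.5,0,0,0,0],[0.45,0,-0.5,0,0,0,0],[0.45,0,-0.5,0,0,0,0],[0.45,0,0,0,0,0,0]]])

```text
time_s: 7.55
ee_pos: [505.8, -246.5, 14.5]
ee_rot: [-179.9, -0.6, -7.6]
force: [-0.2, -0.6, 0.6]
gripper_width: 40.8
```

Run:
```python
from h import *
tcp(); f=look(); save(f,"t3",(300,150,460,290),4); look("side")
```

```text
t 7.55 gap xy [  -1.4 -216.8] z 14.5 rot [-179.93   -0.63   -7.65] F [-0.2 -0.6  0.6] w 40.8
rack [391. 226.] [  -0.9 -136. ] [98.7 86.2] ang-gap -0.38
```

Call:
move_arm(increments=[[[0.45,0,-0.5,0,0,0,0],[0.45,0,-0.5,0,0,0,0],[0.45,0,-0.5,0,0,0,0],[0.45,0,-0.5,0,0,0,0],[0.45,0,-0.5,0,0,0,0],[0.45,0,-0.5,0,0,0,0],[0.45,0,-0.5,0,0,0,0],[0.45,0,0,0,0,0,0]]])

```text
time_s: 8.65
ee_pos: [510.7, -210.0, 14.6]
ee_rot: [-179.9, -0.6, -7.7]
force: [-0.2, 0.7, -0.3]
gripper_width: 40.9
```

Run:
```python
from h import *
tcp(); f=look(); save(f,"t4",(290,130,450,290),3.7)
```

```text
t 8.65 gap xy [  -1.5 -179.8] z 14.6 rot [-179.95   -0.63   -7.66] F [-0.2  0.7 -0.3] w 40.9
rack [373. 225.] [ -1.3 -99.1] [97.4 85.3] ang-gap -0.5
```

View pics/t4.png

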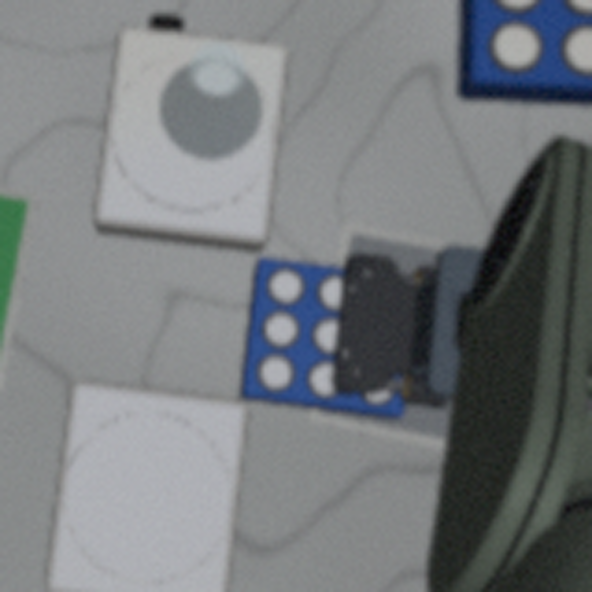

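The rack is entering the gap (front edge at crop column 250). It looks about 1 mm closer to the near stirrer, and nothing is touching. I'll continue with a slight +x' bias.

Call:
move_arm(increments=[[[0.45,0.04,-0.5,0,0,0,0],[0.45,0.04,-0.5,0,0,0,0],[0.45,0.04,-0.5,0,0,0,0],[0.45,0.04,-0.5,0,0,0,0],[0.45,0,-0.5,0,0,0,0],[0.45,0,0,0,0,0,0]]])

```text
time_s: 9.45
ee_pos: [515.8, -183.9, 14.5]
ee_rot: [-180.0, -0.6, -7.7]
force: [0.3, -0.2, -0.3]
gripper_width: 40.9
```

Run:
```python
from h import *
tcp(); look();f=look("side"); save(f,"s5",(220,130,440,310),3.3)
```

```text
t 9.45 gap xy [ 1.000e-01 -1.533e+02] z 14.5 rot [-179.95   -0.61   -7.67] F [ 0.3 -0.2 -0.3] w 40.9
rack [362. 223.] [  0.9 -73.5] [97.2 86.1] ang-gap -0.23
```

Centred (x' = +0.9, angle -0.2°) with negligible force. Continuing.

Call:
move_arm(increments=[[[0.45,0,-0.5,0,0,0,0],[0.45,0,-0.5,0,0,0,0],[0.45,0,-0.5,0,0,0,0],[0.45,0,-0.5,0,0,0,0],[0.45,0,-0.5,0,0,0,0],[0.45,0,-0.5,0,0,0,0],[0.45,0,-0.5,0,0,0,0],[0.45,0,0,0,0,0,0]]])

```text
time_s: 10.55
ee_pos: [520.8, -147.2, 14.6]
ee_rot: [-180.0, -0.6, -7.7]
force: [0.1, -0.3, -0.4]
gripper_width: 40.9
```

Run:
```python
from h import *
tcp(); look()
```

```text
t 10.55 gap xy [   0.2 -116.4] z 14.6 rot [-179.97   -0.62   -7.69] F [ 0.1 -0.3 -0.4] w 40.9
rack [346. 221.] [  1.  -36.1] [95.6 86.1] ang-gap -0.02
```

Call:
move_arm(increments=[[[0.45,0,-0.5,0,0,0,0],[0.45,0,-0.5,0,0,0,0],[0.45,0,-0.5,0,0,0,0],[0.45,0,-0.5,0,0,0,0],[0.45,0,-0.5,0,0,0,0],[0.45,0,-0.5,0,0,0,0],[0.45,0,-0.5,0,0,0,0],[0.45,0,-0.5,0,0,0,0],[0.45,0,0,0,0,0,0]]])

```text
time_s: 11.72
ee_pos: [526.4, -105.0, 14.6]
ee_rot: [-180.0, -0.6, -7.7]
force: [-0.2, -0.0, -0.4]
gripper_width: 41.2
```

Run:
```python
from h import *
tcp(); look();f=look("side"); save(f,"s6",(200,130,420,310),3.3)
```

```text
t 11.725 gap xy [  0.1 -73.8] z 14.6 rot [-179.98   -0.61   -7.7 ] F [-0.2 -0.  -0.4] w 41.2
rack [324. 217.] [ 1.  15.9] [76.3 86.4] ang-gap 0.22
```

View pics/s6.png

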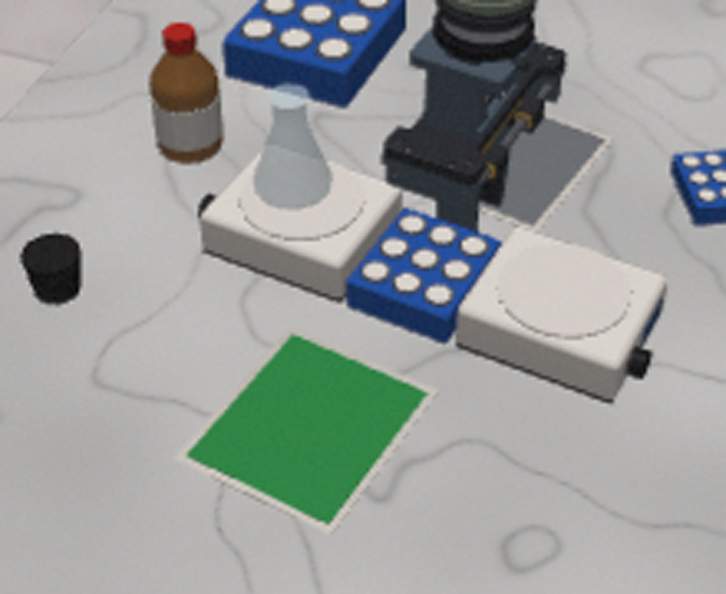

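The rack is midway through the gap at crop (425,270), with clearance on both sides. The flask and bottle are untouched. Continuing.

Call:
move_arm(increments=[[[0.45,0,-0.5,0,0,0,0],[0.45,0,-0.5,0,0,0,0],[0.45,0,-0.5,0,0,0,0],[0.45,0,-0.5,0,0,0,0],[0.45,0,-0.5,0,0,0,0],[0.45,0,-0.5,0,0,0,0],[0.45,0,-0.5,0,0,0,0],[0.45,0,-0.5,0,0,0,0],[0.45,0,-0.5,0,0,0,0],[0.45,0,-0.5,0,0,0,0],[0.45,0,0,0,0,0,0]]])

```text
time_s: 13.2
ee_pos: [533.4, -52.5, 14.6]
ee_rot: [-180.0, -0.6, -7.7]
force: [0.4, 0.1, -0.2]
gripper_width: 40.8
```

Run:
```python
from h import *
tcp(); look()
```

```text
t 13.2 gap xy [  0.1 -20.8] z 14.6 rot [-180.     -0.6    -7.72] F [ 0.4  0.1 -0.2] w 40.8
```

Call:
move_arm(increments=[[[0.45,0,-0.5,0,0,0,0],[0.45,0,-0.5,0,0,0,0],[0.45,0,-0.5,0,0,0,0],[0.45,0,-0.5,0,0,0,0],[0.45,0,-0.5,0,0,0,0],[0.45,0,-0.5,0,0,0,0],[0.45,0,-0.5,0,0,0,0],[0.45,0,-0.5,0,0,0,0],[0.45,0,-0.5,0,0,0,0],[0.45,0,-0.5,0,0,0,0],[0.45,0,0,0,0,0,0]]])

```text
time_s: 14.62
ee_pos: [540.5, 0.3, 14.6]
ee_rot: [180.0, -0.6, -7.7]
force: [-0.4, -0.6, 0.1]
gripper_width: 41.0
```

Run:
```python
from h import *
tcp(); look(); f=look("side"); save(f,"s7",(200,130,420,310),3.3)
```

```text
t 14.625 gap xy [ 0.1 32.5] z 14.6 rot [179.99  -0.59  -7.73] F [-0.4 -0.6  0.1] w 41.0
```

View pics/s7.png

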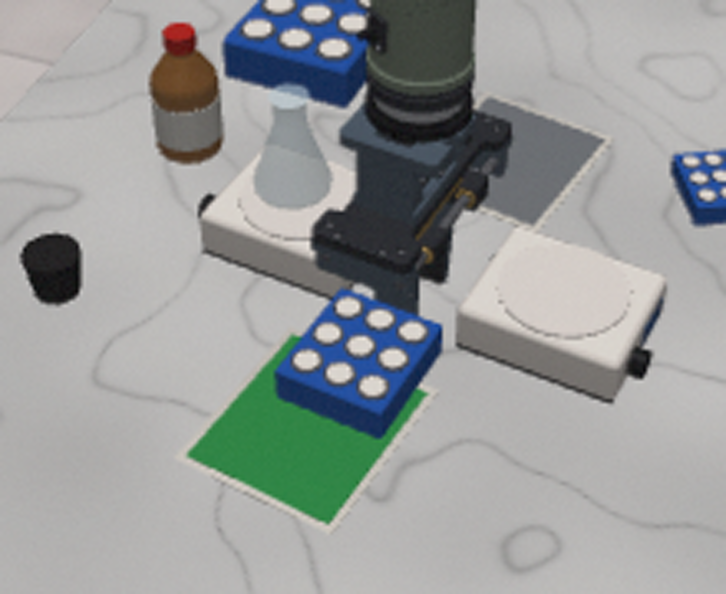

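The rack is out of the gap and partly over the mat (crop (360,350)), slightly on the near side. For the final push I'll go forward with a small +x' drift and a small turn to match the mat.

Call:
move_arm(increments=[[[0.45,0.08,-0.5,0,0,0,0.005],[0.45,0.08,-0.5,0,0,0,0.005],[0.45,0.08,-0.5,0,0,0,0.005],[0.45,0.08,-0.5,0,0,0,0.005],[0.45,0.08,-0.5,0,0,0,0.005],[0.45,0.08,-0.5,0,0,0,0.005],[0.45,0.08,-0.5,0,0,0,0.005],[0.45,0.08,-0.5,0,0,0,0.005],[0.45,0.08,-0.5,0,0,0,0],[0.45,0,-0.5,0,0,0,0],[0.45,0,0,0,0,0,0]]])

```text
time_s: 16.1
ee_pos: [556.1, 51.5, 14.5]
ee_rot: [180.0, -0.5, -10.2]
force: [-0.5, -0.3, 0.2]
gripper_width: 41.1
```

Run:
```python
from h import *
tcp(); look(); look("side")
```

```text
t 16.1 gap xy [ 8.7 85.3] z 14.5 rot [179.99  -0.54 -10.2 ] F [-0.5 -0.3  0.2] w 41.1
rack [294. 250.] [ 10.1 168. ] [108.2  91.6] ang-gap -2.8
```

Call:
move_arm(increments=[[[0.45,0,-0.5,0,0,0,0],[0.45,0,0,0,0,0,0],[0.45,0,0.6,0,0,0,0],[0.45,0,1.5,0,0,0,0],[0.45,0,1.5,0,0,0,0],[0.45,0,0,-4,0,0,0],[0.45,0,0,-5,0,0,0],[0.45,0,0,-5,0,0,0],[0.45,0,2,-5,0,0,0],[0.45,-3,4,0,0,0,0],[0.45,-3,4,0,0,0,0],[0.45,0,0,0,0,0,0]]])

```text
time_s: 17.7
ee_pos: [467.6, -78.5, 210.3]
ee_rot: [179.9, -0.6, -10.6]
force: [-0.5, 0.4, 0.1]
gripper_width: 41.0
```

Run:
```python
from h import *
tcp(); f=look(); save(f,"t9",(200,80,420,260),3.3)
G=np.array([569.9,137.2]); a=np.radians(-10.33); gx=np.array([np.cos(a),np.sin(a)]); gy=np.array([-np.sin(a),np.cos(a)])
H=hsv(f);P=cloud(f)[...,2]
for b in blobs(f,(H[...,0]>100)&(H[...,0]<125)&(H[...,1]>120)&(P>20)&(P<38),30,400,9):
    if 70<min(b[2]) and max(b[2])<110:
        t=np.radians(b[3]-90); 
        for s in((44,50),(-44,50),(-44,-50),(44,-50)):
            p=b[1]+s[0]*np.array([np.cos(t),np.sin(t)])+s[1]*np.array([-np.sin(t),np.cos(t)])-G
            print(np.round([p@gx,p@gy],1))
```

```text
t 17.7 gap xy [-61.7 -55.3] z 210.3 rot [179.85  -0.59 -10.56] F [-0.5  0.4  0.1] w 41.0
rack [264. 200.] [ 12.8 168.8] [100.1  86.9] ang-gap -2.56
[45.9 46.9]
[-42.1  46.7]
[-41.9 -53.3]
[ 46.1 -53.1]
```

View pics/t9.png

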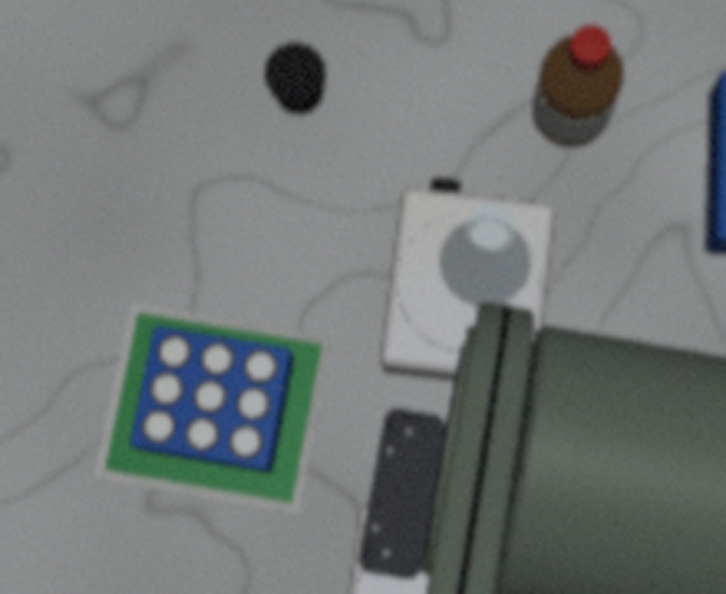

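The rack (crop (210,400)) lies square on the green mat, about 20 mm inside on every side. The flask, bottle and stopper have not moved, and the gripper is clear. Handing in.

```bash
python3 -c "
from workcell import job; print(job.job_done())"
```

```text
the job is handed in; nothing more can be done
None
```

The rack is through the gap and lying on the green mat, and I have handed the job in; no verdict was reported.

**What I did:** I squared the rack up with a sideways push of about 17 mm from its far side. Then I pushed it straight through the gap with one finger at about 40 mm/s. The last few centimetres had a slight sideways drift and a turn of about 2.5° to match the mat.

**Last checks:**
- **On the mat:** all four bottom corners measured about 19 mm or more inside the mat's edges, and the rack looked flat.
- **In the gap:** the rack's centre measured about x = +1 mm there. The wrist force stayed near zero after every push, so I saw no sign of contact with the stirrers.
- **Other objects:** the flask, bottle and stopper looked unmoved in the pictures; I did not measure their positions.
- **Robot:** it ended clear of everything at 17.7 s.

**Disagreement:** the side camera read y about 4–6 mm higher than the top camera, probably because it also sees the objects' side faces. I used the top camera.

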